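Try a foot bar on the ramp and file it

TASK

Take the foot bar parked under the yellow-marked stall of the riser, set it feet down, lengthwise on the upper half of the tilted ramp and let go for a good second, without pushing it, to see whether it stays or slides down and knocks back the blue stop, which only the bar may touch. Then file it nose first and fully home in a bay, lying on its feet with the orange tail showing: in the green bay if it stayed on the ramp, in the red bay if it slid. Leave the other bar and everything else where it is.

Things in the scene. Friction and masses are not known exactly. Their poses are not given: they have to be found in the camera images.
- bar_a: One of two look-alike aluminium foot bars, 150 long, 36 wide, 34 mm high, 0.25 kg, with an orange cap on the last 12 mm of the tail and two black rubber feet 8 mm high below. Origin: centre of its underside (soles); x to the plain nose (75 mm away), y across, z up from the feet. Either bar may be in either stall; looks do not tell if its feet grip or are slick.
- bar_b: One of two look-alike aluminium foot bars, 150 long, 36 wide, 34 mm high, 0.25 kg, with an orange cap on the last 12 mm of the tail and two black rubber feet 8 mm high below. Origin: centre of its underside (soles); x to the plain nose (75 mm away), y across, z up from the feet. Either bar may be in either stall; looks do not tell if its feet grip or are slick.
- bar_a_nose (a point): Middle of bar_a's nose end, at the height of the soles.
- bar_b_nose (a point): Middle of bar_b's nose end, at the height of the soles.
- riser: Fixed low grey riser, 190 wide (y), 130 deep (x), roof top at 48 mm, with an orange multimeter on it (from 46 mm behind the front edge, up to 83 mm). Below are two stalls, 83 wide and 43 mm high, open to the robot. Origin: middle of the front edge, on the bench; x points into the stalls. The bars lie tail inside, about 60 mm of nose sticking out to -x.
- riser_next (a point): Middle of the mouth of the stall with the yellow mark on its roof edge, on the bench (riser y = +50 mm): the bar here is the one to test. No room for fingers under the roof: pull a bar some 100 mm straight out (riser -x) before lifting.
- riser_wait (a point): Middle of the mouth of the unmarked stall (riser y = -50 mm): the bar here stays.
- ramp_plate: Smooth white top of the fixed test ramp, 170 across (x), 340 long (y = -180 to +160), tilted 20 degrees. Origin: centre of the top surface, 78 mm over the bench; y uphill along the surface, z its normal. Upper half: bar middle at y above 0; side rims 6 mm high at x = +-81 mm. A slick bar let go with its middle at y = 60 mm slides to the stop in under a second; a good one stays within a few mm.
- ramp_stop (a point): Middle of the blue tell-tale stop across the ramp's lower end, foot of its inner face (ramp y = -152 mm at first, moving with it); 30 mm high above the surface.
- stop (a joint): How far the blue stop has been knocked back downhill, in m: 0 at the start, 0.016 at its limit. It slides stiffly (0.5 N) and stays where it is left; a bar that slides knocks it right back.
- bay_green: Fixed green filing bay for bars that grip: a low box open towards the robot, inside 60 wide (y), 43 high, 105 mm deep (x); walls 6, roof 5 mm (top at 48 mm); its floor is the bench. Origin: middle of the mouth, on the bench; x points inward. A bar fully home leaves 45 mm of its tail outside to grip.
- bay_red: Fixed red filing bay for bars that slide; the same as the green one. The bays stand side by side, 100 mm apart, in either order.
- bay_green_back (a point): Middle of the inner face of the green bay's back wall, at bench height; x points inward.
- bay_red_back (a point): Middle of the inner face of the red bay's back wall, at bench height; x points inward.
- spool: Loose bystander: white solder spool standing flat, 66 mm across, 40 high. Origin: centre of its underside.
- flux_tin: Loose bystander: yellow flux tin, 64 mm across, 35 high. Origin: centre of its underside.
- wipes: Loose bystander: blue box 50 x 85 x 28 mm. Origin: centre of its underside.
- driver: Loose bystander: red screwdriver lying at the side. Origin: under its middle.
- wash: Loose bystander: white wash bottle 60 mm across, 140 high. Origin: centre of its underside.
- board: Loose bystander: green circuit board 70 x 110 mm lying at the side. Origin: centre of its underside.
Things that resemble listed ones, but are neither listed nor needed, are in the scene too. What is shaped like the bar_b but turquoise is not meant.

How it is judged (in metres and radians):
On the way, in this order (a step that is already met when the one before it is completed fails the run):
1. a bar is set feet down, lengthwise on the upper half of the ramp, still held (((x of bar_a in the frame of ramp_plate between -0.07 and 0.07 m and z of bar_a in the frame of ramp_plate between -0.012 and 0.012 m and angle between the z axis of bar_a and the z axis of ramp_plate, either way round below 0.15 rad and y of bar_a in the frame of ramp_plate above 0 m and contact force between bar_a and the fingers above 0.5 N and angle between the x axis of bar_a and the y axis of ramp_plate, either way round below 0.35 rad) or (x of bar_b in the frame of ramp_plate between -0.07 and 0.07 m and z of bar_b in the frame of ramp_plate between -0.012 and 0.012 m and angle between the z axis of bar_b and the z axis of ramp_plate, either way round below 0.15 rad and y of bar_b in the frame of ramp_plate above 0 m and contact force between bar_b and the fingers above 0.5 N and angle between the x axis of bar_b and the y axis of ramp_plate, either way round below 0.35 rad))), for 0.05 s.
2. it has been let go and stands or slides on the ramp on its own (((x of bar_a in the frame of ramp_plate between -0.07 and 0.07 m and z of bar_a in the frame of ramp_plate between -0.012 and 0.012 m and angle between the z axis of bar_a and the z axis of ramp_plate, either way round below 0.15 rad and y of bar_a in the frame of ramp_plate between -0.12 and 0.13 m and contact force between bar_a and the fingers below 0.05 N) or (x of bar_b in the frame of ramp_plate between -0.07 and 0.07 m and z of bar_b in the frame of ramp_plate between -0.012 and 0.012 m and angle between the z axis of bar_b and the z axis of ramp_plate, either way round below 0.15 rad and y of bar_b in the frame of ramp_plate between -0.12 and 0.13 m and contact force between bar_b and the fingers below 0.05 N))), for 0.8 s.
At the end, for the whole second after the job is handed in: The marked stall's bar lies on its feet, released, at rest, nose first within 25 mm of a bay's back wall: green if it stayed on the ramp (stop moved under 4 mm), red if it slid (stop knocked back over 8 mm); the other bar still in its stall, moved under 30 mm (((value of joint stop below 0.004 m and ((x of bar_a_nose in the frame of bay_green_back between -0.025 and 0.01 m and y of bar_a_nose in the frame of bay_green_back between -0.03 and 0.03 m and z of bar_a_nose in the frame of bay_green_back between -0.01 and 0.01 m and x of bar_a in the frame of bay_green_back below -0.05 m and angle between bar_a's own z axis and vertical below 0.12 rad and linear speed of bar_a below 0.02 m/s and distance of bar_b from where it was at the start of the episode below 0.03 m and y of bar_b in the frame of riser below 0 m and contact force between bar_a and the fingers below 0.05 N) or (x of bar_b_nose in the frame of bay_green_back between -0.025 and 0.01 m and y of bar_b_nose in the frame of bay_green_back between -0.03 and 0.03 m and z of bar_b_nose in the frame of bay_green_back between -0.01 and 0.01 m and x of bar_b in the frame of bay_green_back below -0.05 m and angle between bar_b's own z axis and vertical below 0.12 rad and linear speed of bar_b below 0.02 m/s and distance of bar_a from where it was at the start of the episode below 0.03 m and y of bar_a in the frame of riser below 0 m and contact force between bar_b and the fingers below 0.05 N))) or (value of joint stop above 0.008 m and ((x of bar_a_nose in the frame of bay_red_back between -0.025 and 0.01 m and y of bar_a_nose in the frame of bay_red_back between -0.03 and 0.03 m and z of bar_a_nose in the frame of bay_red_back between -0.01 and 0.01 m and x of bar_a in the frame of bay_red_back below -0.05 m and angle between bar_a's own z axis and vertical below 0.12 rad and linear speed of bar_a below 0.02 m/s and distance of bar_b from where it was at the start of the episode below 0.03 m and y of bar_b in the frame of riser below 0 m and contact force between bar_a and the fingers below 0.05 N) or (x of bar_b_nose in the frame of bay_red_back between -0.025 and 0.01 m and y of bar_b_nose in the frame of bay_red_back between -0.03 and 0.03 m and z of bar_b_nose in the frame of bay_red_back between -0.01 and 0.01 m and x of bar_b in the frame of bay_red_back below -0.05 m and angle between bar_b's own z axis and vertical below 0.12 rad and linear speed of bar_b below 0.02 m/s and distance of bar_a from where it was at the start of the episode below 0.03 m and y of bar_a in the frame of riser below 0 m and contact force between bar_b and the fingers below 0.05 N))))); the robot touches nothing.
It fails at once if the gripper pushes the tell-tale stop (contact force between the fingers and stop above 1 N).
It fails at once if a bar is pushed or dragged along the middle of the ramp by the gripper ((x of bar_a in the frame of ramp_plate between -0.07 and 0.07 m and z of bar_a in the frame of ramp_plate between -0.012 and 0.012 m and angle between the z axis of bar_a and the z axis of ramp_plate, either way round below 0.15 rad and y of bar_a in the frame of ramp_plate between -0.055 and -0.015 m and contact force between bar_a and the fingers above 2 N) or (x of bar_b in the frame of ramp_plate between -0.07 and 0.07 m and z of bar_b in the frame of ramp_plate between -0.012 and 0.012 m and angle between the z axis of bar_b and the z axis of ramp_plate, either way round below 0.15 rad and y of bar_b in the frame of ramp_plate between -0.055 and -0.015 m and contact force between bar_b and the fingers above 2 N)).
It fails at once if the waiting bar is shifted as well (both bars moved more than 30 mm) (distance of each of bar_a, bar_b from where it was at the start of the episode above 0.03 m).
It fails at once if a bystander is moved more than 40 mm (distance of any of spool, flux_tin, wipes, driver, wash, board from where it was at the start of the episode above 0.04 m).
It also fails if it takes over 61 s, if anything falls off the work surface, if the arm or the gripper's body presses on something with over 40 N, if the wrist force passes 120 N, or if a joint passes its speed limit or range.

ROBOT

A 6-joint arm with a two-finger parallel gripper is mounted at the origin on the work surface. World frame = base frame: x ahead of the robot, y to its left, z up, the work surface at z = 0. Lengths are in m, angles in degrees, forces in N, time in s.
With the tool pointing down it reaches from about 0.35 to 0.875 m from the base axis. Payload 4.2 kg.
Tool frame: the origin (TCP) lies midway between the tips of the shut fingers; the grasp point (between the pads) lies 19 mm behind it; z points along the fingers, y is the line along which they close (so a half turn about z gives the same grasp; the last joint's range is limited). The gripper opens to 87 mm and grips with 3 to 60 N. Pads are 19 mm wide; open, the fingers measure 117 mm over their backs; the gripper's body (75 mm by 190 mm) begins 51 mm behind the grasp point.
Start: joints at [87.926, 22.042, 0.453, 0, -68.411, -14.817], TCP at [0.182, 0.598, 0.223] pointing down, gripper open.
Joint ranges: [-179.83, 179.83], [-69.29, 118.12], [-61.27, 80.66], [-181.25, 117.63], [-171.15, -9.14], [-177.46, 177.46]. Speed limits (degrees/s): [159.86, 159.86, 180, 180, 180, 180].

INTERFACE

Orientations are given as [roll, pitch, yaw] about the fixed x, y, z axes, in that order (R = Rz(yaw) Ry(pitch) Rx(roll)).
In Python, from workcell import env gives the robot as it stands. The module is installed in compiled form; this text tells all that it offers. Calls block until the motion is done:
- env.goto(position, orientation): joint-space move of the TCP to a pose.
- env.move_straight(position, rotation=None, rate=0.15, force_limit=None): straight line of the TCP; rotation=None keeps the orientation; rate is the mean speed in m/s. With force_limit (N) it stops when the force on the tool has changed by that much, and returns True; else False.
- env.set_joints(angles): joint-space move.
- env.gripper_to(opening, grasp_force=None): opening from 0.0 (shut) to 1.0 (fully open); grasp_force is the grip in N (None keeps the last); returns when the fingers have stopped.
- env.dwell(seconds).
- env.inverse_kinematics(position, orientation): joint angles nearest the present ones, or None.
- env.read_state(): the state.
- env.grab_frame(name): name is "scene" or "top"; returns a dict with "image" (420x560x3 uint8, blue, green, red), "fx", "fy", "cx", "cy" (pixels), "position" and "orientation" of the camera in the world. Camera axes: x right, y up, looking along -z (the intrinsics and any distortion apply to the point x, -y, -z); pixel columns grow to the right and rows downward; lengths in m; the calibration is good to about 2 mm. A picture is of the moment at which its call begins. There is no depth.
A pose or a line that the arm cannot do raises env.Unreachable and nothing moves.
- env.close_job(): hands the job in; it is judged then, once.
Trained networks look in a picture, given as the dict that the camera call returned (one of the last four; its "shot" number tells which), for a name from the list of things; names that differ only in an ending like _2 or _b are one class to them, and where a whole thing is asked for, a point or a joint stands for the part that bears it (a point fixed in the world has none). Each returns a list of dicts, best first, with "score" (0 to 1); they miss things now and then, are a little off and sometimes report something else, mostly with a low value. They report only what shows in the picture. A call takes as long as a camera call. They do not tell look-alikes from the thing itself.
- env.search_frame(picture, thing): "xyz" ([x, y, z] in m, in world coordinates, good to about 4 mm: the middle of the surface that is visible of it).
- env.trace(picture, thing): "mask" (420x560 bool, what is visible of it).
The state is a dict: "clock": time; "joint_positions": joint angles; "qvel": joint speeds; "joint_torque": joint torques, N m; "position": TCP position; "tool_rot": TCP orientation; "force": force on the tool from outside, world axes, zero at the start; "wrist_torque": the same for the moment, N m; "opening": opening from 0.0 (shut) to 1.0 (fully open); "finger_force": force on a finger pad.
Only numpy, scipy, OpenCV 4.12 (cv2) and the standard library are available. Lean on these libraries where they do the work, as an engineer would, in place of code of your own. Each camera call takes 0.05 s, during which the arm holds its last target. There are 200 camera calls.

## Working session

There is one attempt and no reset: what is moved stays moved. The work goes in short steps, each a Python script; the robot and the scene stay as the last script left them, time stands still between calls to the robot, and variables do not carry over. Pictures are saved under pics/ and viewed, at most 10 in all, crops included, and the job is handed in when it is done.

```bash
mkdir -p pics; ls; python3 - <<'E'
from workcell import env
import cv2,numpy as np
np.set_printoptions(precision=4,suppress=True)
for n in ("scene","top"):
    f=env.grab_frame(n); cv2.imwrite(f"pics/{n}0.png",f["image"])
    print(n,{k:f[k] for k in f if k!="image"})
    for t in ["bar_a","riser","ramp_plate","stop","bay_green","bay_red","spool","flux_tin","wipes","driver","wash","board"]:
        try: r=env.search_frame(f,t)
        except Exception as e: print(t,e); continue
        print(t,[(np.round(d["xyz"],3).tolist(),round(d["score"],2)) for d in r])
print(env.read_state())
E
```

```text
pics
scene {'fx': 384.6492697143285, 'fy': 384.6492697143285, 'cx': 274.04233946257784, 'cy': 208.95921620820127, 'position': array([1.4081, 0.274 , 0.7042]), 'orientation': array([ 56.4736,  -0.9009, 106.981 ]), 'shot': 1}
bar_a [([0.371, -0.372, 0.036], 0.85), ([0.187, -0.281, 0.034], 0.71), ([0.554, -0.276, 0.036], 0.49)]
riser [([0.696, -0.289, 0.066], 0.77)]
ramp_plate [([0.508, -0.008, 0.08], 0.95)]
stop [([0.507, -0.154, 0.042], 0.5)]
bay_green [([0.51, -0.153, 0.039], 0.66), ([0.651, 0.385, 0.049], 0.59)]
bay_red []
spool [([0.725, 0.1, 0.006], 0.69)]
flux_tin [([0.748, -0.002, 0.037], 0.53)]
wipes [([0.721, -0.114, 0.032], 0.64)]
driver [([0.438, -0.536, 0.024], 0.66), ([0.558, -0.276, 0.036], 0.64), ([0.504, 0.526, 0.005], 0.38)]
wash [([0.813, 0.067, 0.083], 0.83)]
board [([0.507, 0.524, 0.007], 0.73)]
top {'fx': 453.7300592759827, 'fy': 453.7300592759827, 'cx': 289.6886829424913, 'cy': 212.48830029454706, 'position': array([0.2288, 0.0185, 1.3334]), 'orientation': array([ 11.2862,  -0.3029, -89.6092]), 'shot': 2}
bar_a [([0.181, -0.283, 0.036], 0.9), ([0.565, -0.284, 0.03
[... 464 characters left out ...]
]
flux_tin [([0.726, 0.007, 0.032], 0.55)]
wipes [([0.7, -0.119, 0.025], 0.6)]
driver [([0.422, -0.544, 0.024], 0.72)]
wash [([0.783, 0.058, 0.095], 0.57)]
board [([0.499, 0.529, 0.008], 0.82)]
{'clock': 1.3, 'joint_positions': array([ 87.9254,  22.0419,   0.4542,   0.0006, -68.4122, -14.8179]), 'qvel': array([ 0.0228, -0.0637, -0.0148, -0.0916, -0.0997,  0.0566]), 'joint_torque': array([  0.0005, -39.0467,  18.7612,   4.2241,   0.0154,  -0.    ]), 'position': array([0.1816, 0.598 , 0.2226]), 'tool_rot': array([-179.9998,   -0.0005,  -16.8923]), 'force': array([-0.7687,  0.5   ,  0.2227]), 'wrist_torque': array([-0.0264, -0.0166, -0.0255]), 'finger_force': 0.0, 'opening': 1.0024120667086036}
```

View pics/top0.png

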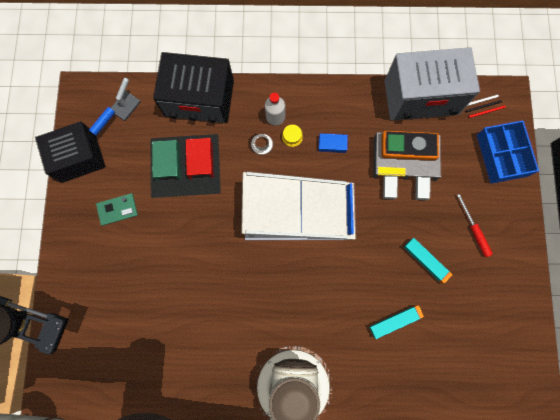

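View pics/scene0.png

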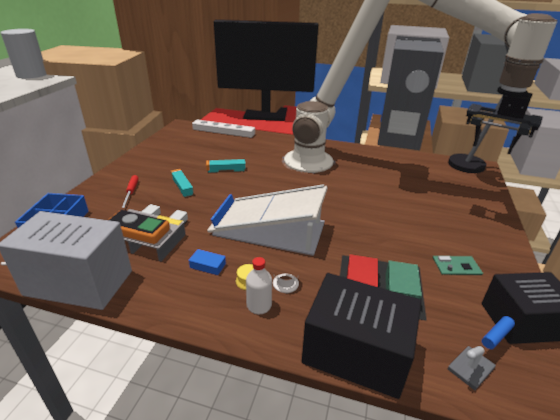

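Top view (left = world +y):
- **Silver bars:** (391,186) under the yellow mark at (392,171), and (423,186), the waiting bar.
- **Turquoise decoys:** (428,260) and (397,322).
- **Bays:** green at (165,158), red at (199,157).
- **Ramp:** blue stop at right (350,208), so uphill is left (+y).

I choose the bar at (391,186) and will check it in a crop.

```bash
cat > h.py <<'E'
from workcell import env
import cv2,numpy as np
from scipy.spatial.transform import Rotation as R
np.set_printoptions(precision=4,suppress=True)
def rays(f,uv):
    uv=np.atleast_2d(uv).astype(float)
    d=np.c_[(uv[:,0]-f["cx"])/f["fx"],-(uv[:,1]-f["cy"])/f["fy"],-np.ones(len(uv))]
    return R.from_euler("xyz",f["orientation"],degrees=True).apply(d)
def toplane(f,uv,z):
    d=rays(f,uv); p=np.array(f["position"]); return p+d*((z-p[2])/d[:,2])[:,None]
def project(f,P):
    q=R.from_euler("xyz",f["orientation"],degrees=True).inv().apply(np.atleast_2d(P)-f["position"])
    return np.c_[f["cx"]+f["fx"]*q[:,0]/-q[:,2], f["cy"]-f["fy"]*q[:,1]/-q[:,2]]
def rect(f,mask,z):
    c=max(cv2.findContours(mask.astype(np.uint8),cv2.RETR_EXTERNAL,cv2.CHAIN_APPROX_NONE)[0],key=cv2.contourArea)[:,0]
    P=toplane(f,c,z)[:,:2]; return cv2.minAreaRect((P*1000).astype(np.float32)),c
E
python3 - <<'E'
from h import *
f=env.grab_frame("top"); im=f["image"]
for t,z in [("bar_a",.034),("bay_green",.048),("bay_red",.048),("ramp_plate",.078),("riser",.048)]:
    for d in env.trace(f,t):
        if d["score"]<.3 or d["mask"].sum()<20: continue
        (r,c)=rect(f,d["mask"],z); print(t,round(d["score"],2),np.round(r[0]),np.round(r[1]),round(r[2],1),c.min(0),c.max(0))
a=cv2.resize(im[125:205,365:445],None,fx=5,fy=5,interpolation=cv2.INTER_CUBIC)
b=cv2.resize(im[125:205,145:225],None,fx=5,fy=5,interpolation=cv2.INTER_CUBIC)
cv2.imwrite("pics/c1.png",np.hstack([a,b]))
cv2.imwrite("pics/c2.png",cv2.resize(im[165:245,235:365],None,fx=6,fy=6,interpolation=cv2.INTER_CUBIC))
E
```

```text
bar_a 0.87 [ 180. -286.] [ 41. 153.] 24.6 [369 304] [423 338]
bar_a 0.74 [ 565. -377.] [41. 68.] 86.9 [415 177] [429 199]
bar_a 0.74 [ 351. -381.] [150.  44.] 43.9 [404 238] [450 282]
bar_a 0.71 [ 568. -281.] [39. 69.] 88.1 [383 176] [396 198]
bay_green 0.68 [640. 381.] [125.  86.] 3.8 [151 140] [180 181]
bay_red 0.67 [647. 281.] [119.  79.] 2.9 [186 139] [213 177]
ramp_plate 0.78 [501. -10.] [325. 178.] 87.5 [241 173] [355 238]
```

View pics/c1.png

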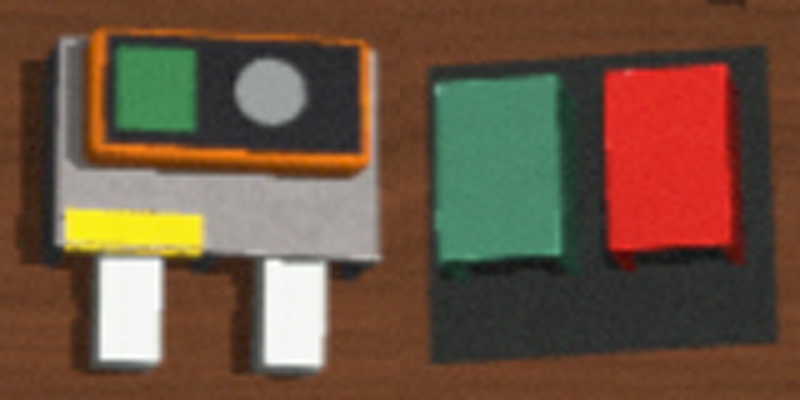

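View pics/c2.png

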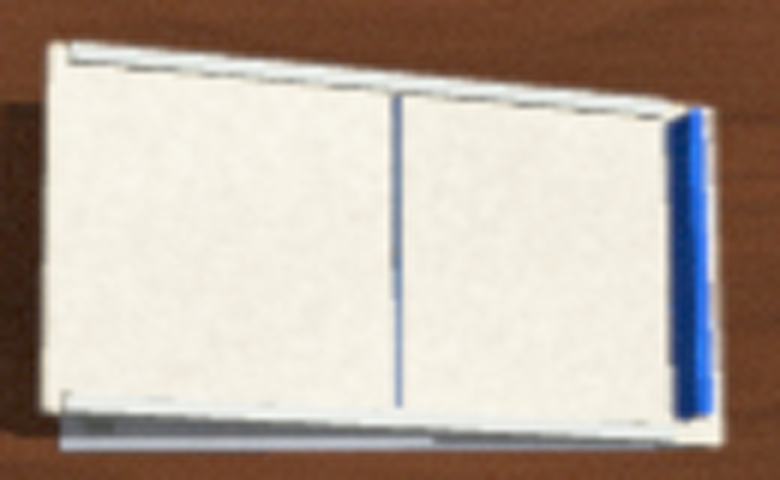

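Crops:
- Left in c1: two silver bars stick out of the riser. The chosen one is the nose at crop (95..160, 258..362) under the yellow mark.
- Right in c1: green and red bay roofs.
- c2: ramp corners, its mid-line at u≈399, and the stop on the right.

Now I fit poses from these corners.

```bash
cat > fit.py <<'E'
from h import *
from scipy.optimize import least_squares
f=env.grab_frame("top")
def px(uv,k,o): return (np.array(uv,float)+.5)/k-.5+np.array(o)
C=lambda uv:px(uv,5,(365,125)); D=lambda uv:px(np.array(uv)-[400,0],5,(145,125)); E_=lambda uv:px(uv,6,(235,165))
def fit(loc,pix,z,x0,tilt=0):
    loc=np.array(loc)
    def pose(p): return R.from_euler("zx",[p[2],0]).as_matrix()@R.from_euler("x",tilt,degrees=True).as_matrix()
    g=lambda p:(project(f,loc@pose(p).T+[p[0],p[1],z])-pix).ravel()
    s=least_squares(g,x0); return s.x,np.sqrt(np.mean(s.fun**2))
# ramp
p,e=fit([[-.085,.16,0],[.085,.16,0],[-.085,-.18,0],[.085,-.18,0]],E_([[42,412],[48,42],[722,445],[712,108]]),.078,[.5,0,0],20)
print("ramp",p[:2],np.degrees(p[2]),e)
for n,uv,x0 in [("green",[[440,262],[562,258],[435,82],[558,74]],[.6,.38,0]),("red",[[608,250],[730,243],[605,72],[727,65]],[.6,.28,0])]:
    p,e=fit([[0,.036,.048],[0,-.036,.048],[.111,.036,.048],[.111,-.036,.048]],D(uv),0,x0); print(n,p[:2],np.degrees(p[2]),e)
p,e=fit([[0,.095,.048],[0,-.095,.048],[.13,.095,.048],[.13,-.095,.048]],C([[55,248],[380,262],[58,36],[375,46]]),0,[.6,-.33,0]); print("riser",p[:2],np.degrees(p[2]),e)
for n,uv in [("bar",[[98,258],[162,258],[158,362],[95,362]]),("other",[[263,260],[328,260],[323,368],[260,366]])]: print(n,toplane(f,C(uv),.034)[:,:2].ravel())
E
python3 fit.py
```

```text
ramp [ 0.4979 -0.0078] 0.5884024445635587 0.16330631486346106
green [0.5905 0.3806] 4.417069615616821 0.31458634433306387
red [0.5984 0.2821] 3.681709058086599 0.11370352769818358
riser [ 0.6002 -0.3345] -1.9195798685814502 0.40836464707457815
bar [ 0.6003 -0.2667  0.6006 -0.3047  0.5371 -0.2999  0.5368 -0.2627]
other [ 0.5999 -0.3648  0.6002 -0.4035  0.5343 -0.397   0.5352 -0.3599]
```

```bash
cat >> h.py <<'E'
def down(yaw): return [180,0,yaw]
def st(): s=env.read_state(); print("t",round(s["clock"],2),"p",s["position"],"rot",s["tool_rot"],"F",s["force"],"ff",round(s["finger_force"],1),"op",round(s["opening"],3))
E
python3 - <<'E'
from h import *
yaw=-2.5
q=env.inverse_kinematics([.562,-.282,.12],down(yaw)); print(q)
Rr=R.from_euler("z",.59,degrees=True)*R.from_euler("x",20,degrees=True)
o=np.array([.4979,-.0078,.078])
for yw in(90,-90):
    T=Rr*R.from_euler("xyz",[180,0,yw],degrees=True); e=T.as_euler("xyz",degrees=True); print(e,env.inverse_kinematics(o+Rr.apply([0,.06,.05]),e))
for yw in(4,184): print(env.inverse_kinematics([.5,.37,.1],down(yw)))
env.gripper_to(.7)
env.goto([.562,-.282,.12],down(yaw)); st()
print(env.move_straight([.562,-.282,.006],rate=.1,force_limit=8)); st()
env.gripper_to(0,grasp_force=30); st()
d=np.array([-1,.0335])*.105
p=env.read_state()["position"]
print(env.move_straight([p[0]+d[0],p[1]+d[1],p[2]],rate=.08,force_limit=15)); st()
env.gripper_to(.7)
f=env.grab_frame("top"); im=f["image"]; cv2.imwrite("pics/p1.png",cv2.resize(im[120:300,340:480],None,fx=3,fy=3))
for m in env.trace(f,"bar_a"): 
    if m["mask"].sum()>20: r,c=rect(f,m["mask"],.034); print(round(m["score"],2),r)
E
```

```text
[-11.9238  27.26    -6.8106   0.     -55.9294  99.4238]
[180.   -20.    90.59] [   8.5499   15.6842  -15.1949  -23.415   -58.4713 -175.704 ]
[180.    20.   -89.41] [  8.5499  15.6842 -15.1949 -23.415  -58.4713   4.296 ]
[ 51.3881  27.8659  -9.0811   0.     -53.0529  42.6119]
[  51.3881   27.8659   -9.0811   -0.      -53.0529 -137.3881]
t 5.78 p [ 0.5624 -0.2814  0.1201] rot [179.9989  -0.016   -2.4407] F [ 0.042  -0.0137  0.0478] ff 0.0 op 0.699
False
t 7.07 p [ 0.5626 -0.2822  0.0068] rot [179.9774  -0.0911  -2.4922] F [0.4542 0.3344 0.5648] ff 0.0 op 0.697
t 7.63 p [ 0.5621 -0.2821  0.0063] rot [179.9909  -0.0196  -2.4993] F [-0.7463 -0.3141  1.3925] ff 29.6 op 0.416
False
t 9.09 p [ 0.4571 -0.2786  0.0062] rot [-179.9969    0.0391   -2.4939] F [ 0.0298 -0.1393  1.6077] ff 29.6 op 0.413
0.97 ((350.00732421875, -380.39715576171875), (149.58685302734375, 46.01062774658203), 43.609397888183594)
0.95 ((181.44821166992188, -285.2431640625), (40.81925964355469, 153.19989013671875), 24.509212493896484)
0.59 ((595.698974609375, -380.18035888671875), (12.301152229309082, 39.0181999206543), 0.4741617441177368)
```

View pics/p1.png

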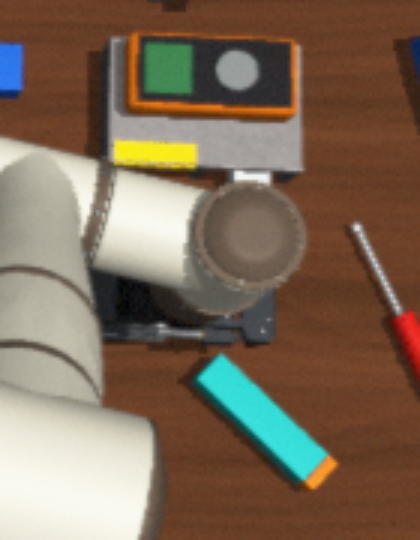

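The arm hides the test bar. The grip width (36 mm) confirms the pull, and the waiting bar's nose still shows at crop (250,177). Next I regrasp at mid-bar with a half turn, which suits joint 6, then carry it above the ramp.

```bash
cat >> h.py <<'E'
Rr=R.from_euler("z",.59,degrees=True)*R.from_euler("x",20,degrees=True)
ro=np.array([.4979,-.0078,.078])
rt=(Rr*R.from_euler("xyz",[180,0,-90],degrees=True)).as_euler("xyz",degrees=True)
def ramp(y,h,x=0): return ro+Rr.apply([x,y,h])   # TCP at height h over the surface
E
python3 - <<'E'
from h import *
p=env.read_state()["position"]
env.move_straight([p[0],p[1],.09])
env.goto([.507,-.2805,.09],down(177.5))
print(env.move_straight([.507,-.2805,.006],rate=.1,force_limit=8)); st()
env.gripper_to(0,grasp_force=40); st()
env.move_straight([.507,-.2805,.25],rate=.2); st()
env.goto(ramp(.06,.12),rt); st()
print(env.move_straight(ramp(.06,.03),rate=.1,force_limit=10)); st()
f=env.grab_frame("scene"); im=f["image"]; cv2.imwrite("pics/p2.png",cv2.resize(im[120:280,160:360],None,fx=4,fy=3.75))
E
```

```text
False
t 14.3 p [ 0.5076 -0.2807  0.0066] rot [-179.9756    0.0759  177.5116] F [ 0.5595 -0.6083  0.1211] ff 0.0 op 0.704
t 14.87 p [ 0.5072 -0.2806  0.0063] rot [-179.9857    0.0307  177.5071] F [-0.7131 -0.2255  1.21  ] ff 39.7 op 0.412
t 16.23 p [ 0.5062 -0.2801  0.2484] rot [179.9363  -0.1632 177.4883] F [-0.3296 -0.2257 -1.3519] ff 39.7 op 0.411
t 17.53 p [0.4978 0.0071 0.211 ] rot [179.9628  19.9563 -89.4718] F [-0.4847 -0.4855 -2.5554] ff 39.7 op 0.411
False
t 18.58 p [0.498  0.0382 0.1273] rot [-179.9089   19.9953  -89.3805] F [ 0.0565 -0.2139 -1.5205] ff 39.7 op 0.41
```

View pics/p2.png

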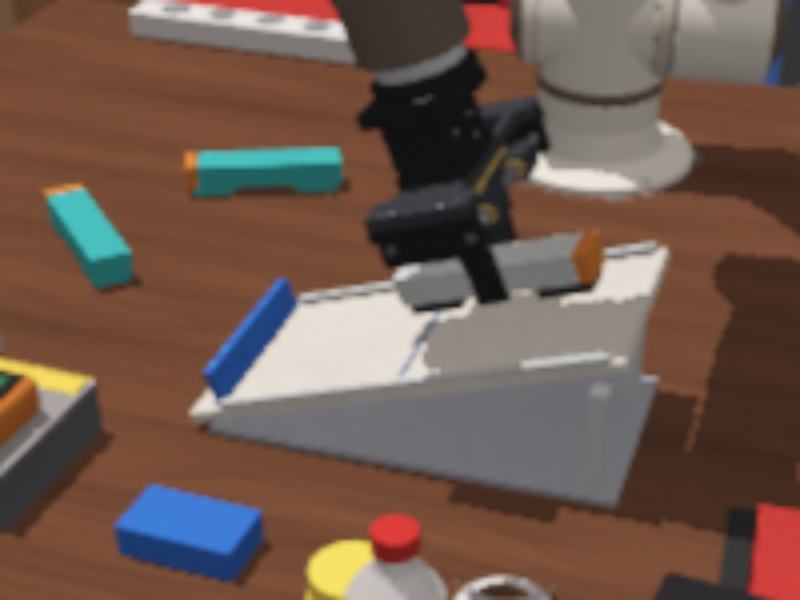

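The bar is held parallel to the ramp, orange tail uphill at crop (590,258), nose toward the blue stop at (250,340). Now I set it down and release.

```bash
python3 - <<'E'
from h import *
print(env.move_straight(ramp(.06,.0045),rate=.03,force_limit=4)); st()
env.dwell(.15)
env.gripper_to(1.0); st()
env.dwell(.3)
env.move_straight(ramp(.06,.12),rate=.12)
env.dwell(1.0); st()
f=env.grab_frame("scene"); im=f["image"]; cv2.imwrite("pics/p3.png",cv2.resize(im[120:280,160:360],None,fx=4,fy=3.75))
g=env.grab_frame("top")
for f_ in (f,g):
  for m in env.trace(f_,"bar_a"):
    if m["mask"].sum()>20: r,c=rect(f_,m["mask"],.12); print(round(m["score"],2),r)
  print([(d["xyz"],round(d["score"],2)) for d in env.search_frame(f_,"bar_a")])
E
```

```text
True
t 19.36 p [0.4972 0.046  0.1047] rot [179.9538  19.9716 -89.4177] F [ 0.1329 -2.6275  3.4474] ff 39.7 op 0.408
t 20.58 p [0.4958 0.0461 0.1038] rot [179.7581  19.9963 -89.5101] F [ 0.789   0.3954 -0.2118] ff 0.0 op 0.999
t 22.98 p [0.4978 0.0075 0.2113] rot [179.7629  19.9922 -89.5075] F [ 0.5688 -0.4533 -0.0859] ff 0.0 op 1.001
0.98 ((562.82373046875, -60.98524475097656), (74.4900894165039, 143.38328552246094), 42.103694915771484)
0.91 ((358.8803405761719, -202.2747039794922), (96.35745239257812, 132.88900756835938), 24.489343643188477)
0.58 ((665.6610107421875, -284.2478942871094), (53.605491638183594, 39.435401916503906), 80.70805358886719)
0.54 ((503.15447998046875, -287.0787658691406), (173.05789184570312, 38.87860107421875), 43.56928253173828)
0.2 ((730.6171264648438, 284.2857971191406), (91.67870330810547, 64.89361572265625), 3.222564697265625)
[([0.4979, -0.0948, 0.0751], 0.95), ([0.37, -0.3689, 0.0314], 0.9), ([0.1875, -0.281, 0.0274], 0.79)]
0.92 ((477.6015319824219, -118.16768646240234), (36.241729736328125, 93.01152038574219), 0.4484122693538666)
0.59 ((342.4601745605469, -354.7353210449219), (140.00088500976562, 39.90834045410156), 44.808982849121094)
0.58 ((182.579345703125, -265.6124572753906), (36.484405517578125, 141.8585662841797), 23.40339469909668)
0.54 ((542.786376953125, -351.1182556152344), (38.66257858276367, 64.4228744506836), 86.9465560913086)
0.52 ((625.146484375, 266.9648742675781), (115.41682434082031, 74.653076171875), 3.1787335872650146)
[([0.3504, -0.3852, 0.0346], 0.93), ([0.1813, -0.2818, 0.0357], 0.93), ([0.5638, -0.3827, 0.0365], 0.89), ([0.4856, -0.1234, 0.0738], 0.88)]
```

View pics/p3.png

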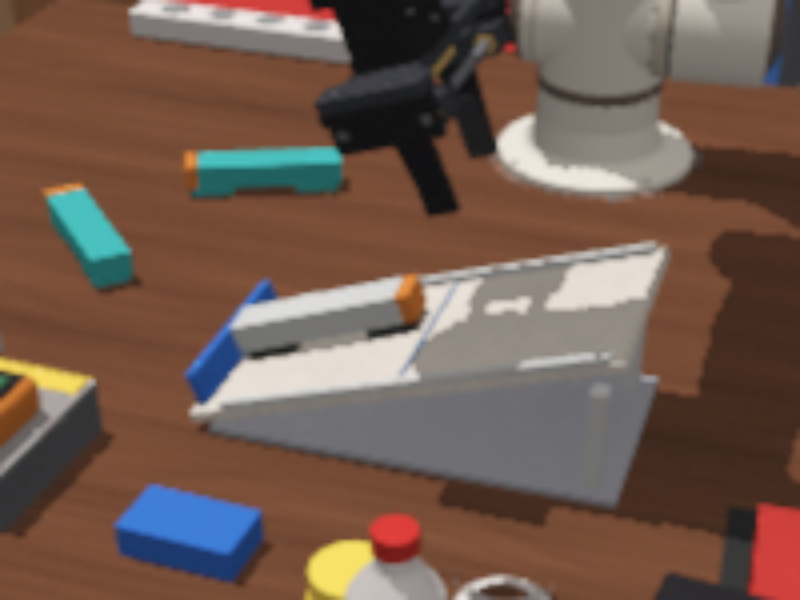

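It slid: the bar rests with its nose against the knocked-back stop (crop 240,330) and its tail at (410,300). So it goes in the red bay. I grasp it near the tail, lift along the normal, and go before the red bay.

```bash
cat >> h.py <<'E'
bm=np.array([.5984,.2821]); by=3.68
def bay(x,z,y=0):
    c,s=np.cos(np.radians(by)),np.sin(np.radians(by)); return [bm[0]+c*x-s*y,bm[1]+s*x+c*y,z]
E
python3 - <<'E'
from h import *
env.goto(ramp(-.041,.10,-.004),rt)
print(env.move_straight(ramp(-.041,.006,-.004),rate=.1,force_limit=6)); st()
env.gripper_to(0,grasp_force=55); st()
p=env.read_state()["position"]; n=Rr.apply([0,0,1])
env.move_straight(p+.07*n,rate=.1); st()
p=env.read_state()["position"]; env.move_straight([p[0],p[1],.27],rate=.2)
env.goto(bay(-.160,.15),down(by)); 
env.move_straight(bay(-.160,.02),rate=.15); st()
f=env.grab_frame("scene"); cv2.imwrite("pics/p4.png",cv2.resize(f["image"][140:300,280:460],None,fx=4,fy=3.75))
g=env.grab_frame("top")
for m in env.trace(g,"bar_a"):
    if m["mask"].sum()>20: r,c=rect(g,m["mask"],.05); print(round(m["score"],2),r)
a=g["image"][130:240,140:240]; b=f["image"][190:300,330:430]
cv2.imwrite("pics/p4.png",cv2.resize(np.hstack([a,b]),None,fx=4,fy=4,interpolation=cv2.INTER_CUBIC))
E
```

```text
False
t 24.87 p [ 0.4949 -0.0485  0.0702] rot [-179.9114   19.9831  -89.3712] F [-0.7436 -0.6564  0.0754] ff 0.0 op 1.0
t 25.77 p [ 0.4943 -0.0484  0.0696] rot [179.995   19.9989 -89.4079] F [-0.0516 -0.319  -0.2494] ff 55.0 op 0.411
t 26.62 p [ 0.4939 -0.0721  0.1347] rot [179.909   20.029  -89.4565] F [ 0.2086 -0.4967 -2.1675] ff 55.0 op 0.409
t 29.86 p [0.4395 0.2723 0.0208] rot [-179.9262   -0.0896    3.6668] F [ 0.3812  0.1208 -2.5199] ff 55.0 op 0.405
0.9 ((561.9652099609375, -373.8941345214844), (43.67420959472656, 69.86922454833984), 87.29248046875)
0.59 ((180.8167724609375, -281.41064453125), (38.88827133178711, 150.1828155517578), 24.036909103393555)
0.51 ((529.14990234375, 274.0372314453125), (75.3543930053711, 39.97461700439453), 10.308094024658203)
```

View pics/p4.png

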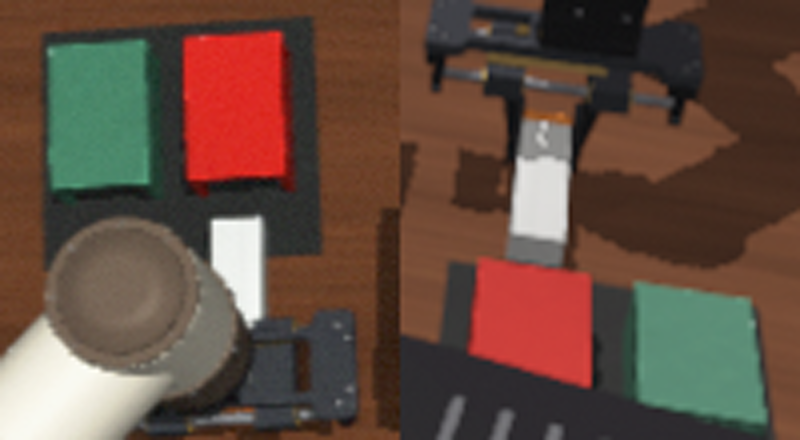

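The bar is held straight. In the top crop its nose (237,218) is centred on the red mouth (237,183). Lowering and inserting with a force limit.

```bash
python3 - <<'E'
from h import *
g=env.grab_frame("top")
print("nose",toplane(g,[[140+236.5/4-.4,130+218/4-.4]],.05), "expected",bay(-.033,.05))
print(env.move_straight(bay(-.160,.0085),rate=.05,force_limit=5)); st()
z=env.read_state()["position"][2]
print(env.move_straight(bay(-.028,z),rate=.07,force_limit=8)); st()
E
```

```text
nose [[0.5673 0.2794 0.05  ]] expected [np.float64(0.5654680432444906), np.float64(0.27998192911986886), 0.05]
False
t 30.44 p [0.4385 0.2715 0.0079] rot [179.9437   0.0533   3.6844] F [-0.6859  0.184  -1.866 ] ff 55.0 op 0.408
False
t 32.48 p [0.5702 0.2803 0.008 ] rot [179.9961   0.0113   3.6931] F [-0.2838 -0.5259 -2.1151] ff 55.0 op 0.41
```

```bash
python3 - <<'E'
from h import *
print(env.move_straight(bay(-.028,.0055),rate=.03,force_limit=3)); st()
env.gripper_to(.75); 
env.move_straight(bay(-.028,.15),rate=.15)
env.goto([.40,.0,.35],down(0)); st()
g=env.grab_frame("top"); f=env.grab_frame("scene")
a=g["image"][130:240,140:240]; b=f["image"][190:300,330:430]
cv2.imwrite("pics/p5.png",cv2.resize(np.hstack([a,b]),None,fx=4,fy=4,interpolation=cv2.INTER_CUBIC))
E
```

```text
False
t 32.73 p [0.5706 0.2805 0.0056] rot [-179.9858   -0.0263    3.6969] F [ 0.5424 -0.0449 -1.786 ] ff 55.0 op 0.408
t 36.08 p [0.4004 0.0005 0.3492] rot [179.9757   0.0947   0.0262] F [ 0.1911 -0.4317 -0.7376] ff 0.0 op 0.753
```

View pics/p5.png

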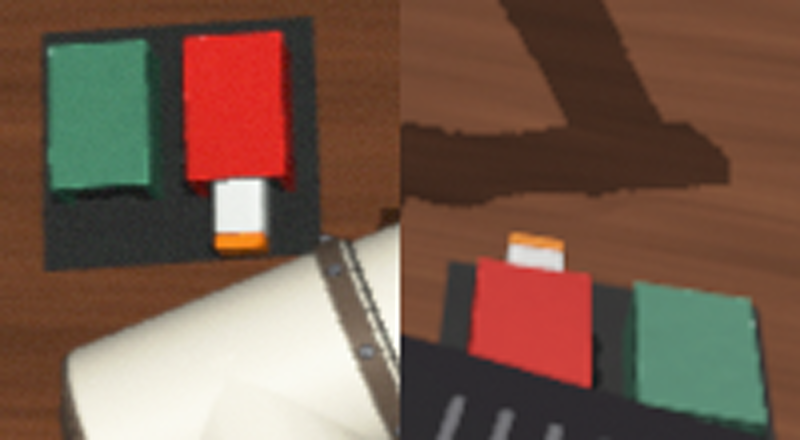

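The bar is in the red bay with the orange tail showing at crop (240,240). One check of the tail position, then I hand in.

```bash
python3 - <<'E'
from h import *
g=env.grab_frame("top")
t=toplane(g,[[140+241/4-.4,130+235/4-.4]],.034)[0]; print("tail",t,"depth of nose",t[0]-bm[0]+.15)
if .082<t[0]-bm[0]+.15<.112: print(env.close_job())
E
```

```text
tail [0.5586 0.2788 0.034 ] depth of nose 0.11022410010050207
the job is handed in; nothing more can be done
None
```

The marked bar slid on the ramp and knocked back the blue stop, so I filed it nose first in the red bay. The last picture shows it fully home with the orange tail out, and the job is handed in; no verdict came back.

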